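# Build up the steamer in order

## Task

Put the steamer together on its pot, from the bottom up: first the deep tier with the blue knob, then the tier with the yellow knob, then the shallow tier with the red knob, and last the lid with the black knob. Each must sit level and fully home on the one below before the next goes on; set them down rather than letting them drop, and do not shift or knock over the spice jar, the egg cup or the timer standing among them.

Things in the scene. Friction and masses are not known exactly. Their poses are not given: they have to be found in the camera images.
- pot: Low open aluminium pot on a round cork trivet, standing fast (does not move). Origin: centre of the trivet's underside on the worktop, z up. Trivet 150 mm across, 10 thick; pot 130 mm outside diameter, rim at z 60 mm, inner radius 60. Two black ear handles at +y and -y reach 85 mm from the axis at z 47.
- tier_deep: Deep open aluminium tray with blue knob. Origin: underside centre, z up. Foot z 0-8 mm, radius 50 tapering out to 56; perforated floor, top z 11; outer radius 65, wall 4 thick, rim z 74. Round knob on axis, 26 diameter, top z 64, 48 clear of the wall all round: grasp it from above. The foot drops inside the rim below (radius 60); seated, origin is 8 below that rim. Loose, 0.2-0.33 kg.
- tier_mid: Middle open aluminium tray with yellow knob. Origin: underside centre, z up. Foot z 0-8 mm, radius 50 tapering out to 56; perforated floor, top z 11; outer radius 65, wall 4 thick, rim z 64. Round knob on axis, 26 diameter, top z 54, 48 clear of the wall all round: grasp it from above. The foot drops inside the rim below (radius 60); seated, origin is 8 below that rim. Loose, 0.2-0.33 kg.
- tier_shallow: Shallow open aluminium tray with red knob. Origin: underside centre, z up. Foot z 0-8 mm, radius 50 tapering out to 56; perforated floor, top z 11; outer radius 65, wall 4 thick, rim z 54. Round knob on axis, 26 diameter, top z 44, 48 clear of the wall all round: grasp it from above. The foot drops inside the rim below (radius 60); seated, origin is 8 below that rim. Loose, 0.2-0.33 kg.
- lid: Closed, slightly domed aluminium lid, 130 mm across, with a black knob. Origin: underside centre, z up. Tapered foot as on the tiers (8 mm tall, radius 50 to 56), dome up to z 19 in the middle; round knob 26 diameter on the axis from z 19 to 52. Seated, its origin lies 8 mm below the rim it stands on. Loose, 0.16-0.26 kg.
- jar: Glass spice jar with red screw-top lid, 46 mm across, 93 mm tall; origin: centre of the underside. To be left alone.
- eggcup: Small white ceramic egg cup, 48 mm across, 50 mm tall; origin: centre of the underside. To be left alone.
- timer: White round kitchen timer with grey dial, 56 mm across, 34 mm tall; origin: centre of the underside. To be left alone.

How it is judged:
On the way, in this order (a step that is already met when the one before it is completed fails the run):
1. the deep blue-knobbed tier is seated on the pot and let go (horizontal distance between tier_deep and pot below 0.007 m and z of tier_deep in the frame of pot between 0.049 and 0.055 m and angle between tier_deep's own z axis and vertical below 0.05 rad and contact force between the fingers and tier_deep below 0.1 N and linear speed of tier_deep below 0.02 m/s), for 0.2 s.
2. the yellow-knobbed tier is seated on the blue one and let go (horizontal distance between tier_mid and tier_deep below 0.007 m and z of tier_mid in the frame of tier_deep between 0.063 and 0.069 m and angle between tier_mid's own z axis and vertical below 0.05 rad and contact force between the fingers and tier_mid below 0.1 N and linear speed of tier_mid below 0.02 m/s), for 0.2 s.
3. the red-knobbed tier is seated on the yellow one and let go (horizontal distance between tier_shallow and tier_mid below 0.007 m and z of tier_shallow in the frame of tier_mid between 0.053 and 0.059 m and angle between tier_shallow's own z axis and vertical below 0.05 rad and contact force between the fingers and tier_shallow below 0.1 N and linear speed of tier_shallow below 0.02 m/s), for 0.2 s.
At the end, for the whole second after the job is handed in: Pot, blue tier, yellow tier, red tier and lid are stacked in that order, each within 7 mm of the axis of the one below, within 3 mm of its seated height, tilted less than 0.05 rad, let go and at rest (all of step 1 and all of step 2 and all of step 3 and horizontal distance between lid and tier_shallow below 0.007 m and z of lid in the frame of tier_shallow between 0.043 and 0.049 m and angle between lid's own z axis and vertical below 0.05 rad and contact force between the fingers and lid below 0.1 N and linear speed of lid below 0.02 m/s); the robot touches nothing.
It fails at once if the spice jar, egg cup or timer is shifted more than 30 mm or tipped over (distance of any of jar, eggcup, timer from where it was at the start of the episode above 0.03 m or angle between any of jar, eggcup, timer's own z axis and vertical above 0.5 rad).
It fails at once if a tier or the lid is dropped (untouched by the fingers and falling faster than 0.7 m/s, a fall of some 25 mm) ((contact force between the fingers and tier_deep below 0.05 N and linear speed of tier_deep above 0.7 m/s) or (contact force between the fingers and tier_mid below 0.05 N and linear speed of tier_mid above 0.7 m/s) or (contact force between the fingers and tier_shallow below 0.05 N and linear speed of tier_shallow above 0.7 m/s) or (contact force between the fingers and lid below 0.05 N and linear speed of lid above 0.7 m/s)).
It also fails if it takes over 109 s, if anything falls off the work surface, if the arm or the gripper's body presses on something with over 40 N, if the wrist force passes 120 N, or if a joint passes its speed limit or range.

## Robot

A 6-joint arm with a two-finger parallel gripper is mounted at the origin on the work surface. World frame = base frame: x ahead of the robot, y to its left, z up, the work surface at z = 0. Lengths are in m, angles in rad, forces in N, time in s.
With the tool pointing down it reaches from about 0.35 to 0.875 m from the base axis. Payload 4.2 kg.
Tool frame: the origin (TCP) lies on the front face of the gripper's body, between the roots of the fingers; the fingertips stand 73 mm ahead of it and the grasp point (between the pads) lies 54 mm ahead of it (ctrl.finger_overhang is the distance from the TCP to the fingertips, in m); x points along the fingers, y is the direction in which the jaws open and shut, and the axes are right-handed (so a half turn about x gives the same grasp; the last joint's range is limited). The gripper opens to 85 mm and grips with 20 to 120 N. Pads are 22 mm wide; open, the fingers measure 114 mm over their backs; the gripper's body (76 mm by 85 mm) begins 54 mm behind the grasp point. The pads swing forward as they close: fully open they stand 13 mm farther back than shut.
Start: joints at [-0.905, 0.385, 0.008, 0, -1.194, -0.259], TCP at [0.247, -0.574, 0.304] pointing down, gripper open.
Joint ranges: [-3.14, 3.14], [-1.21, 2.06], [-1.07, 1.41], [-3.16, 2.05], [-2.99, -0.16], [-3.1, 3.1]. Speed limits (rad/s): [2.79, 2.79, 3.14, 3.14, 3.14, 3.14].

## Interface

Orientations are given as a unit quaternion [x, y, z, w].
In Python, from cell import ctrl, eoat, kinematics, cams, job gives the robot as it stands. Calls block until the motion is done:
- ctrl.move_pose(position, orientation): joint-space move of the TCP to a pose.
- ctrl.movel(position, orientation=None, rate=0.15, stop_force=None): straight line of the TCP; orientation=None keeps the orientation; rate is the mean speed in m/s. With stop_force (N) it stops when the force on the tool has changed by that much, and returns True; else False.
- ctrl.goto_joints(angles): joint-space move.
- eoat.ungrasp() and eoat.grasp(f_grip=None): open the fingers fully, or close them until they stop; f_grip is the grip in N (None keeps the last).
- ctrl.hold(seconds).
- kinematics.solve_ik(position, orientation): joint angles nearest the present ones, or None.
- cams.grab_frame(name): name is "scene" or "top"; returns a dict with "frame" (400x640x3 uint8, red, green, blue), "intrinsics" (3x3 intrinsics, pixels), "distortion" ([k1, k2, p1, p2, k3] as OpenCV has them; the pictures are not rectified), "rvec" (rotation vector, rad) and "tvec" (3), from world to camera coordinates, as OpenCV has them. Camera axes: x right, y down, z forward; pixel columns grow to the right and rows downward; lengths in m; the calibration is good to about 2 mm. A picture is of the moment at which its call begins. There is no depth.
A pose or a line that the arm cannot do raises ctrl.MotionError and nothing moves.
- job.job_done(): hands the job in, once; it reports no verdict.
Readings, each from a call of its own:
- ctrl.get_clock(): time.
- ctrl.get_joints(): joint angles.
- ctrl.get_qvel(): joint speeds.
- ctrl.get_tau(): joint torques, N m.
- ctrl.get_eef_pos(): TCP position.
- ctrl.get_tcp_rot(): TCP orientation.
- ctrl.get_force(): force on the tool from outside, world axes, zero at the start.
- ctrl.get_moment(): the same for the moment, N m.
- ctrl.get_gripper_width(): finger opening in m.
Only numpy, scipy, OpenCV 4.12 (cv2) and the standard library are available. Lean on these libraries where they do the work, as an engineer would, in place of code of your own. Each camera call takes 0.05 s, during which the arm holds its last target.

## Working session

There is one attempt and no reset: what is moved stays moved. The work goes in short steps, each a Python script; the robot and the scene stay as the last script left them, time stands still between calls to the robot, and variables do not carry over. Pictures are saved under pics/ and viewed, and the job is handed in when it is done.

```bash
mkdir -p pics; ls
python3 - <<'E'
from cell import ctrl,eoat,kinematics,cams,job
import cv2,numpy as np
for n in("scene","top"):
    f=cams.grab_frame(n); cv2.imwrite(f"pics/{n}0.png",f["frame"][:,:,::-1])
    R=cv2.Rodrigues(np.array(f["rvec"]))[0]; print(n,-R.T@np.array(f["tvec"]).ravel(),R[2],f["intrinsics"],f["distortion"])
print(ctrl.get_clock(),ctrl.get_tcp_rot(),ctrl.get_gripper_width(),ctrl.finger_overhang)
E
```

```text
pics
scene [ 1.23890954 -0.30402116  0.51932808] [-0.79398632  0.32749664 -0.51218323] [[379.54856575   0.         321.99960106]
 [  0.         379.54856575 197.91092152]
 [  0.           0.           1.        ]] [0.01332078 0.         0.         0.         0.        ]
top [4.02191910e-01 5.33188722e-04 1.10396293e+00] [ 0.11689584 -0.01498033 -0.99303119] [[429.38197931   0.         318.15642775]
 [  0.         429.38197931 195.39347696]
 [  0.           0.           1.        ]] [-0.00628117  0.          0.          0.          0.        ]
0.1 [-0.14210625  0.69272306  0.1434818   0.69235363] 0.08540078184740002 0.0726
```

View pics/top0.png

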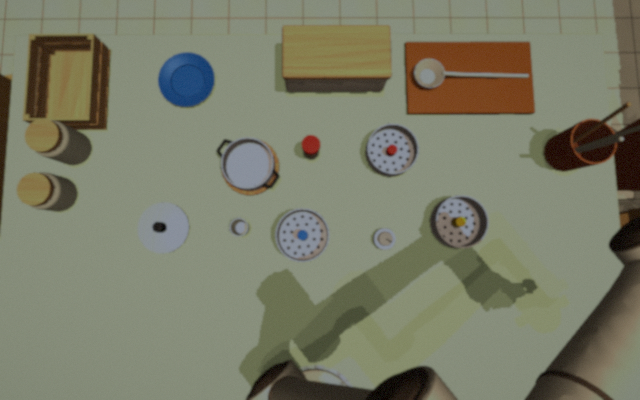

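View pics/scene0.png

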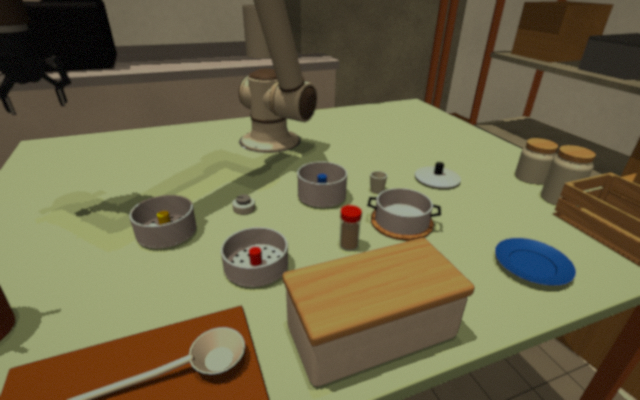

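The top view (up = +x, left = +y) shows the pot at (248,163), blue tier (302,236), yellow (459,222), red (391,150) and lid (163,228). The jar is at (311,146), the egg cup at (240,228) and the timer at (383,238). Next I'll measure them.

```bash
cat > h.py <<'E'
from cell import ctrl,eoat,kinematics,cams,job
import cv2,numpy as np
from scipy.spatial.transform import Rotation as Ro
def ray(f,p):
    u=cv2.undistortPoints(np.array([[p]],float),np.array(f["intrinsics"]),np.array(f["distortion"])).ravel()
    R=cv2.Rodrigues(np.array(f["rvec"]))[0]; C=-R.T@np.array(f["tvec"]).ravel(); return C,R.T@np.array([u[0],u[1],1])
def onz(f,p,z):
    C,d=ray(f,p); return C+d*(z-C[2])/d[2]
def tri(f,p,g,q):
    A,a=ray(f,p);B,b=ray(g,q);s=np.linalg.lstsq(np.c_[a,-b],B-A,rcond=None)[0]
    P,Q=A+a*s[0],B+b*s[1]; return (P+Q)/2,np.linalg.norm(P-Q)
def proj(f,P): return cv2.projectPoints(np.array(P,float).reshape(-1,3),np.array(f["rvec"]),np.array(f["tvec"]),np.array(f["intrinsics"]),np.array(f["distortion"]))[0].reshape(-1,2)
def mask(f,col):
    h=cv2.cvtColor(f["frame"],cv2.COLOR_RGB2HSV);H,S,V=[h[:,:,i].astype(int) for i in range(3)]
    return {"blue":(H>100)&(H<128)&(S>110)&(V>50),"yellow":(H>18)&(H<30)&(S>190)&(V>80),
     "red":((H<6)|(H>172))&(S>180)&(V>70),"black":(V<45)}[col].astype(np.uint8)
def blob(f,col,near,r=15):
    m=mask(f,col);n,l,s,c=cv2.connectedComponentsWithStats(m)
    o=[(s[i,4],c[i],s[i,:4]) for i in range(1,n) if np.hypot(*(c[i]-near))<r]
    return max(o,key=lambda t:t[0]) if o else None
E
python3 - <<'E'
from h import *
t=cams.grab_frame("top");s=cams.grab_frame("scene")
for n,c,a,b,z in[("deep","blue",(302,236),(322,179),.064),("mid","yellow",(459,222),(163,216),.054),("shal","red",(391,150),(256,256),.044),("lid","black",(160,227),(439,167),.052),("jar","red",(311,146),(350,214),.093)]:
    p,q=blob(t,c,a),blob(s,c,b); print(n,p,q)
    if p and q: print("  tri",tri(t,p[1],s,q[1]))
    if p: print("  top",onz(t,p[1],z-.003))
def crop(f,x,y,w,h,k,fn): cv2.imwrite(fn,cv2.resize(f["frame"][y:y+h,x:x+w,::-1],None,fx=k,fy=k,interpolation=cv2.INTER_CUBIC))
crop(t,130,110,200,150,4,"pics/c1.png");crop(t,340,110,160,150,4,"pics/c2.png")
crop(s,290,140,200,110,4,"pics/c3.png")
E
```

```text
deep (np.int32(66), array([302.15151515, 234.93939394]), array([298, 231,   9,   9], dtype=int32)) (np.int32(61), array([321.55737705, 177.55737705]), array([318, 174,   8,   8], dtype=int32))
  tri (array([0.42951022, 0.02576874, 0.05959075]), np.float64(0.003004457479304304))
  top [0.42892639 0.024337   0.061     ]
mid (np.int32(47), array([459.29787234, 221.4893617 ]), array([456, 219,   8,   7], dtype=int32)) (np.int32(101), array([162.17821782, 216.22772277]), array([157, 211,  12,  12], dtype=int32))
  tri (array([ 0.459185  , -0.36385024,  0.04734205]), np.float64(0.00029772518933299675))
  top [ 0.45897236 -0.36274455  0.051     ]
shal (np.int32(47), array([390.89361702, 149.87234043]), array([387, 146,   8,   9], dtype=int32)) (np.int32(158), array([254.96202532, 255.84810127]), array([250, 248,  11,  17], dtype=int32))
  tri (array([ 0.64456397, -0.20156124,  0.03098188]), np.float64(0.0019628634340786997))
  top [ 0.642069   -0.20062645  0.041     ]
lid (np.int32(74), array([159.13513514, 226.67567568]), array([154, 223,  11,   8], dtype=int32)) (np.int32(65), array([438.44615385, 168.35384615]), array([435, 163,   8,  11], dtype=int32))
  tri (array([0.45339819, 0.37897004, 0.03784936]), np.float64(0.0028467054841622287))
  top [0.45212262 0.37372798 0.049     ]
jar (np.int32(228), array([310.37719298, 144.90350877]), array([303, 136,  16,  18], dtype=int32)) (np.int32(270), array([350.48888889, 213.61481481]), array([341, 206,  20,  17], dtype=int32))
  tri (array([0.64593893, 0.00423464, 0.08544074]), np.float64(0.002809040682520276))
  top [0.6442511  0.00294568 0.09      ]
```

View pics/c1.png

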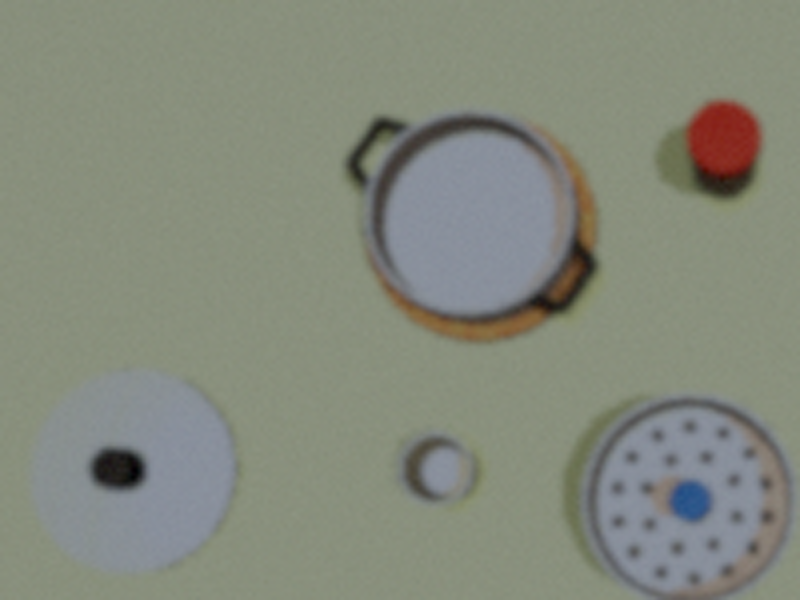

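View pics/c2.png

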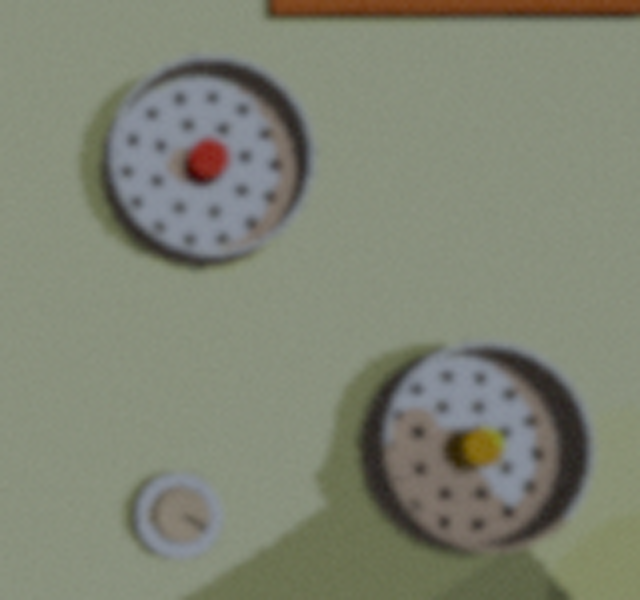

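View pics/c3.png

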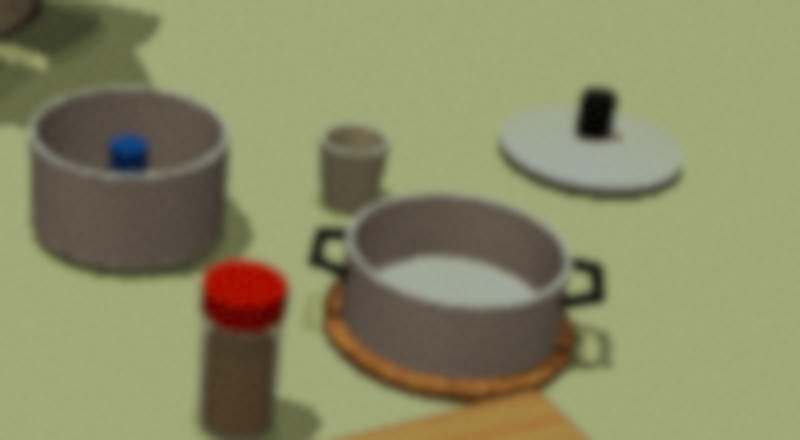

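The knob triangulations agree with the given heights, and skew gaps are 3 mm or less. The open fingers clear the tier walls by only about 4 mm, so I'm refining centres with rim arcs cast onto the rim planes.

```bash
cat >> h.py <<'E'
from scipy.optimize import least_squares
def metal(f):
    h=cv2.cvtColor(cv2.GaussianBlur(f["frame"],(3,3),0),cv2.COLOR_RGB2Lab).astype(int)
    return h
def rim(f,c0,z,r=.065,frac=0.0,dbg=None):
    """outer rim: contour of non-table pixels around c0 (world xy), cast on plane z; only far-from-camera arc; fixed radius fit"""
    C,_=ray(f,(320,200)); c0=np.array(c0)
    L=cv2.cvtColor(f["frame"],cv2.COLOR_RGB2Lab).astype(float); L=cv2.GaussianBlur(L,(3,3),0)
    d=c0-C[:2]; d/=np.linalg.norm(d); P=[]
    for a in np.linspace(-np.pi,np.pi,120,endpoint=False):
        u=np.array([np.cos(a),np.sin(a)])
        if u@d<frac: continue
        rr=np.arange(r-.012,r+.013,.0005)
        px=proj(f,[[*(c0+u*q),z] for q in rr]).astype(np.float32)
        v=cv2.remap(L[:,:,2].astype(np.float32),px[:,0].reshape(1,-1),px[:,1].reshape(1,-1),cv2.INTER_CUBIC).ravel()
        v=np.convolve(v,np.ones(3)/3,'same');g=np.gradient(v); g[:3]=g[-3:]=0
        i=np.argmax(g)                      # neutral -> green/yellow: b rises
        P.append(c0+u*rr[i])
    P=np.array(P)
    s=least_squares(lambda c:np.hypot(*(P-c[:2]).T)-c[2],[*c0,r],loss="soft_l1",f_scale=.001)
    s2=least_squares(lambda c:np.hypot(*(P-c).T)-r,c0,loss="soft_l1",f_scale=.001)
    return s2.x,s.x,np.sqrt(np.mean(s2.fun**2)) if len(P) else None
E
python3 - <<'E'
from h import *
t=cams.grab_frame("top");s=cams.grab_frame("scene")
for n,c,z in[("deep",(.429,.025),.074),("mid",(.459,-.3635),.064),("shal",(.643,-.201),.054),("lid",(.453,.376),.009),("pot",onz(t,(248,164),.06)[:2],.06)]:
    print(n,np.round(c,4))
    for nm,f in(("top",t),("scene",s)):
      for fr in (0,-2):
        a,b,e=rim(f,c,z,frac=fr); print("  ",nm,fr,np.round(a,4),np.round(b,4),round(e,4))
# handles and eggcup,timer
for p,q in(((93,42),(145,70)),((93,39),(142,66))): pass
print("handles",onz(t,(130+372/4,110+150/4),.047),onz(t,(130+573/4,110+277/4),.047))
print("egg",onz(t,(240,227.5),.05),"timer",onz(t,(384,239),.034))
E
```

```text
deep [0.429 0.025]
   top 0 [0.4294 0.0249] [0.4293 0.0247 0.0652] 0.0008
   top -2 [0.4295 0.0246] [0.4296 0.0246 0.0651] 0.0007
   scene 0 [0.4258 0.0292] [0.4245 0.0296 0.0638] 0.0019
   scene -2 [0.4263 0.0289] [0.427  0.0286 0.0658] 0.0054
mid [ 0.459  -0.3635]
   top 0 [ 0.4601 -0.3648] [ 0.4604 -0.3663  0.0638] 0.0014
   top -2 [ 0.4591 -0.3607] [ 0.4587 -0.3592  0.0689] 0.0045
   scene 0 [ 0.4592 -0.3631] [ 0.4583 -0.363   0.0643] 0.0026
   scene -2 [ 0.4611 -0.3622] [ 0.462  -0.3623  0.0667] 0.0048
shal [ 0.643 -0.201]
   top 0 [ 0.6437 -0.2032] [ 0.6437 -0.2032  0.065 ] 0.0007
   top -2 [ 0.6422 -0.2016] [ 0.642  -0.2014  0.0666] 0.0023
   scene 0 [ 0.6426 -0.1996] [ 0.642  -0.1995  0.0645] 0.001
   scene -2 [ 0.6437 -0.2001] [ 0.6443 -0.2     0.066 ] 0.0043
lid [0.453 0.376]
   top 0 [0.4522 0.3789] [0.4522 0.3787 0.0651] 0.0007
   top -2 [0.4524 0.3789] [0.4524 0.3789 0.0649] 0.0008
   scene 0 [0.4476 0.3856] [0.4481 0.3851 0.0655] 0.0044
   scene -2 [0.4531 0.3816] [0.4525 0.3826 0.0678] 0.0046
pot [0.6042 0.157 ]
   top 0 [0.6088 0.1603] [0.6093 0.1606 0.0646] 0.001
   top -2 [0.6063 0.1584] [0.6066 0.1586 0.0666] 0.0023
   scene 0 [0.6063 0.1643] [0.6078 0.1632 0.0664] 0.0027
   scene -2 [0.6077 0.1625] [0.6084 0.1622 0.0672] 0.0059
handles [0.64905104 0.2219293  0.047     ] [0.5677989  0.09590596 0.047     ]
egg [0.44855133 0.17638411 0.05      ] timer [ 0.41788324 -0.1783435   0.034     ]
```

```bash
cat >> h.py <<'E'
def quat(a): 
    x=np.array([0,0,-1.]);y=np.array([np.cos(a),np.sin(a),0]);return Ro.from_matrix(np.c_[x,y,np.cross(x,y)]).as_quat()
def best(xy,z):
    """yaw (jaw direction) whose IK is closest to J6 mid-range"""
    o=[]
    for a in np.arange(-np.pi,np.pi,np.pi/12):
        j=kinematics.solve_ik([*xy,z],quat(a))
        if j is not None: o.append((abs(j[5]),a,j))
    return min(o,key=lambda t:t[0])
def pick(xy,ktop,a,z=None):
    zc=(ktop-.0105 if z is None else z)+.053
    ctrl.move_pose([*xy,ktop+.11],quat(a))
    hit=ctrl.movel([*xy,zc],rate=.08,stop_force=8)
    print("pick hit",hit,np.round(ctrl.get_eef_pos(),4),"want z",zc)
    return hit
E
python3 - <<'E'
from h import *
print(np.round(Ro.from_quat(ctrl.get_tcp_rot()).as_matrix(),2))
for n,c in dict(deep=(.4287,.0258),mid=(.4598,-.364),shal=(.6433,-.202),lid=(.4525,.379),pot=(.608,.161)).items():
    for z in(.1,.42):
        b=best(c,z); print(n,z,round(b[1],2),np.round(b[2],2))
E
```

```text
[[-0.   -0.4   0.92]
 [ 0.    0.92  0.4 ]
 [-1.    0.   -0.  ]]
deep 0.1 -2.62 [ 0.44  0.34 -0.71  0.   -0.51  0.08]
deep 0.42 -2.62 [ 0.44 -0.03 -0.22  0.   -1.38  0.08]
mid 0.1 2.62 [-0.39  0.54 -0.32  0.   -0.71 -0.13]
mid 0.42 2.62 [-0.39  0.26  0.12  0.   -1.43 -0.13]
shal 0.1 -3.14 [-0.06  0.65 -0.09  0.   -0.83  0.06]
shal 0.42 -3.14 [-0.06  0.43  0.36  0.   -1.5   0.06]
lid 0.1 -2.09 [ 0.97  0.54 -0.31  0.   -0.71  0.08]
lid 0.42 -2.09 [ 0.97  0.27  0.13  0.   -1.43  0.08]
pot 0.1 -2.62 [ 0.52  0.59 -0.21  0.   -0.77  0.01]
pot 0.42 -2.62 [ 0.52  0.34  0.23  0.   -1.46  0.01]
```

Run:
```python
from h import *
ctrl.move_pose([.4287,.0258,.25],quat(-2.62))
h=pick((.4287,.0258),.064,-2.62)
if not h:
    f0=ctrl.get_force()
    eoat.grasp(40); print("w",ctrl.get_gripper_width(),ctrl.get_force(),ctrl.get_moment())
    p=ctrl.get_eef_pos();ctrl.movel([p[0],p[1],p[2]+.03],rate=.05)
    print("w",ctrl.get_gripper_width(),ctrl.get_force(),ctrl.get_moment())
for n in("top","scene"):cv2.imwrite(f"pics/{n}1.png",cams.grab_frame(n)["frame"][:,:,::-1])
print(ctrl.get_clock())
```

```text
pick hit False [0.4291 0.026  0.107 ] want z 0.1065
w 0.024771696631537738 [-1.13608843 -0.54400446  2.84933111] [0.14936167 0.04698292 0.03723878]
w 0.02469488960472633 [ 0.12184381  0.03516675 -3.41154719] [ 0.00274583  0.03999675 -0.00383302]
5.3833
```

View pics/scene1.png

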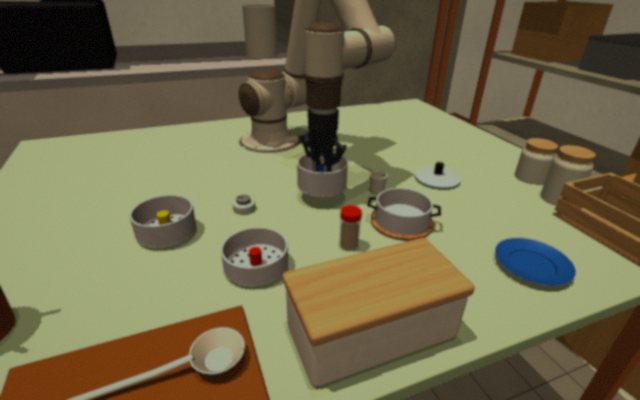

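View pics/top1.png

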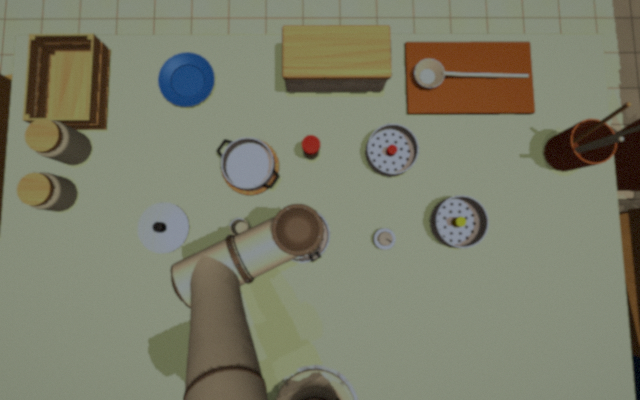

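The blue tier is held: the jaws read 24.7 mm on the knob, it hangs level and its weight shows in the force reading. Next, carry it to the pot.

```bash
cat >> h.py <<'E'
def place(xy,a,zseat,dz=.0):
    """zseat: expected TCP z when seated"""
    p=ctrl.get_eef_pos(); zt=max(zseat+.05,.22)
    ctrl.movel([p[0],p[1],zt],rate=.15)
    ctrl.move_pose([*xy,zt],quat(a))
    ctrl.movel([*xy,zseat+.012],rate=.08)
    ctrl.hold(.3)
    h=ctrl.movel([*xy,zseat-.004],rate=.02,stop_force=5)
    print("place hit",h,np.round(ctrl.get_eef_pos(),4),"exp z",round(zseat,4),"F",np.round(ctrl.get_force(),2),"M",np.round(ctrl.get_moment(),3))
E
python3 - <<'E'
from h import *
place((.608,.161),-2.62,.052+.107-.0)
for n in("top","scene"):cv2.imwrite(f"pics/{n}2.png",cams.grab_frame(n)["frame"][:,:,::-1])
print(ctrl.get_clock())
E
```

```text
place hit True [0.6079 0.161  0.1589] exp z 0.159 F [-0.58  0.67  4.78] M [0.108 0.121 0.016]
8.7667
```

View pics/scene2.png

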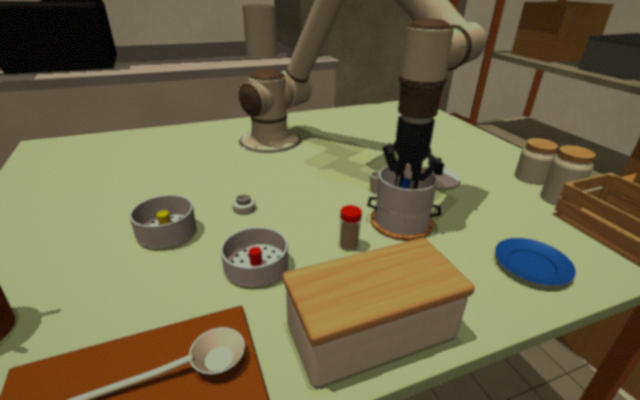

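The tier is seated at the expected height (z .1589 against .159) and looks level. I'll let go, then go over and measure the rest.

```bash
cat >> h.py <<'E'
def letgo(up=.1):
    eoat.ungrasp(); ctrl.hold(.2); p=ctrl.get_eef_pos(); print("w",ctrl.get_gripper_width())
    ctrl.movel([p[0],p[1],p[2]+.045],rate=.06); ctrl.movel([p[0],p[1],p[2]+up],rate=.15)
E
python3 - <<'E'
from h import *
letgo()
ctrl.move_pose([.5,-.1,.3],quat(-2.62))
t=cams.grab_frame("top");s=cams.grab_frame("scene")
for n,f in(("top",t),("scene",s)):cv2.imwrite(f"pics/{n}3.png",f["frame"][:,:,::-1])
for n,c,z in[("deep seated",(.608,.161),.126),("mid",(.459,-.3635),.064),("shal",(.643,-.201),.054)]:
    print(n)
    for nm,f in(("top",t),("scene",s)):
      for fr in (0,-2):
        a,b,e=rim(f,c,z,frac=fr); print("  ",nm,fr,np.round(a,4),np.round(b,4),round(e,4))
for n,c,P in(("deep","blue",(.608,.161,.114)),("mid","yellow",(.46,-.364,.051)),("shal","red",(.643,-.202,.04))):
    p,q=blob(t,c,proj(t,P)[0]),blob(s,c,proj(s,P)[0]); print(n,p and p[0],q and q[0], p and q and tri(t,p[1],s,q[1]))
print(ctrl.get_clock())
E
```

```text
w 0.08544271565182274
deep seated
   top 0 [0.6078 0.1592] [0.6077 0.1592 0.0651] 0.0006
   top -2 [0.6077 0.1593] [0.6075 0.1592 0.0652] 0.0051
   scene 0 [0.6069 0.1642] [0.604  0.1656 0.0625] 0.003
   scene -2 [0.6072 0.163 ] [0.6088 0.1633 0.0667] 0.0057
mid
   top 0 [ 0.4595 -0.3653] [ 0.4595 -0.3653  0.0649] 0.0007
   top -2 [ 0.4592 -0.3633] [ 0.4592 -0.3622  0.0669] 0.0044
   scene 0 [ 0.4588 -0.3619] [ 0.4586 -0.3619  0.0649] 0.0013
   scene -2 [ 0.461  -0.3617] [ 0.4627 -0.3617  0.0675] 0.0044
shal
   top 0 [ 0.6441 -0.2027] [ 0.6473 -0.2038  0.0621] 0.0042
   top -2 [ 0.644  -0.2019] [ 0.6437 -0.2019  0.0653] 0.0055
   scene 0 [ 0.6426 -0.1996] [ 0.6421 -0.1995  0.0646] 0.001
   scene -2 [ 0.6439 -0.2001] [ 0.6444 -0.2001  0.0662] 0.0037
deep 47 87 (array([0.6113798 , 0.16005266, 0.11330944]), np.float64(0.0002586878541283821))
mid None 107 None
shal None 157 None
12.2
```

View pics/top3.png

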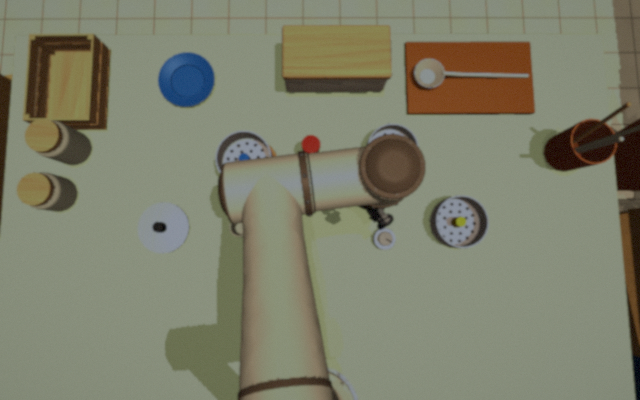

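View pics/scene3.png

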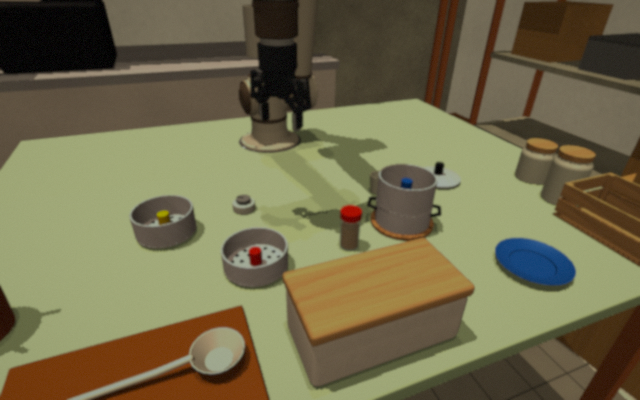

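The top view's far arc is about 1.5 mm low in y against where the robot let go, in both cases. I'll apply that offset: mid tier at (.4593,-.3638). The blue tier stands seated at (.608,.161), and its knob triangulates to z .113, as it should.

Run:
```python
from h import *
xy=(.4593,-.3638);a=2.62
h=pick(xy,.054,a)
if not h:
    eoat.grasp(40); p=ctrl.get_eef_pos(); print("w",ctrl.get_gripper_width(),p)
    ctrl.movel([p[0],p[1],p[2]+.03],rate=.05); print(ctrl.get_gripper_width(),ctrl.get_force(),ctrl.get_moment())
    np.save("z.npy",p[2])
    cv2.imwrite("pics/s4.png",cams.grab_frame("scene")["frame"][:,:,::-1])
    place((.608,.161),-2.62,.118+p[2])
for n in("top","scene"):cv2.imwrite(f"pics/{n}5.png",cams.grab_frame(n)["frame"][:,:,::-1])
print(ctrl.get_clock())
```

```text
pick hit False [ 0.4597 -0.364   0.097 ] want z 0.0965
w 0.0250339966118054 [ 0.4593598  -0.3638468   0.09683606]
0.02465148880822705 [-0.62313573  1.35572408 -3.08794934] [0.01355688 0.02982514 0.02780876]
place hit True [0.6079 0.161  0.2148] exp z 0.2148 F [-1.    0.71  3.66] M [ 0.088  0.113 -0.001]
20.3833
```

View pics/scene5.png

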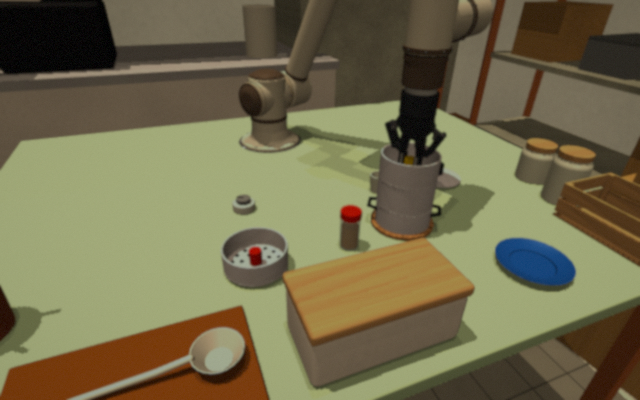

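The yellow tier is seated at exactly the expected height. Release it, then pick the red one.

Run:
```python
from h import *
letgo(.08)
cv2.imwrite("pics/s6.png",cams.grab_frame("scene")["frame"][:,:,::-1])
xy=(.6437,-.2013);a=-3.14
ctrl.move_pose([*xy,.25],quat(a))
s=cams.grab_frame("scene");b,_,e=rim(s,(.608,.161),.182,frac=0);print("mid seated scene rim",b,e)
q=blob(s,"red",proj(s,(*xy,.035))[0]);print(q and q[0])
h=pick(xy,.044,a,z=.034)
if not h:
    eoat.grasp(40); p=ctrl.get_eef_pos(); print("w",ctrl.get_gripper_width(),p)
    ctrl.movel([p[0],p[1],p[2]+.03],rate=.05); print(ctrl.get_gripper_width(),ctrl.get_force(),ctrl.get_moment())
    np.save("z.npy",p[2])
cv2.imwrite("pics/s7.png",cams.grab_frame("scene")["frame"][:,:,::-1])
print(ctrl.get_clock())
```

```text
w 0.08554167229583409
mid seated scene rim [0.60604199 0.16386217] 0.0015621476731637765
166
pick hit False [ 0.6441 -0.2014  0.0875] want z 0.087
w 0.02506642445446601 [ 0.64372023 -0.20130769  0.08741159]
0.024819534442643253 [-0.22820849 -0.15269705 -3.0889194 ] [0.01879018 0.0020701  0.00151987]
26.7917
```

View pics/s7.png

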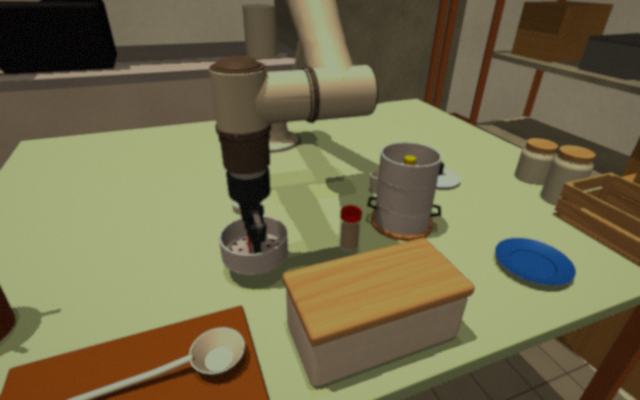

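The stack stands level at (408,190). The red tier hangs level in the gripper at (255,245).

Run:
```python
from h import *
z=float(np.load("z.npy"))
place((.608,.161),-2.62,.174+z)
cv2.imwrite("pics/s8.png",cams.grab_frame("scene")["frame"][:,:,::-1])
print(ctrl.get_clock())
```

```text
place hit True [0.6079 0.161  0.2614] exp z 0.2614 F [-0.37  0.47  4.38] M [0.081 0.132 0.009]
31.175
```

View pics/s8.png

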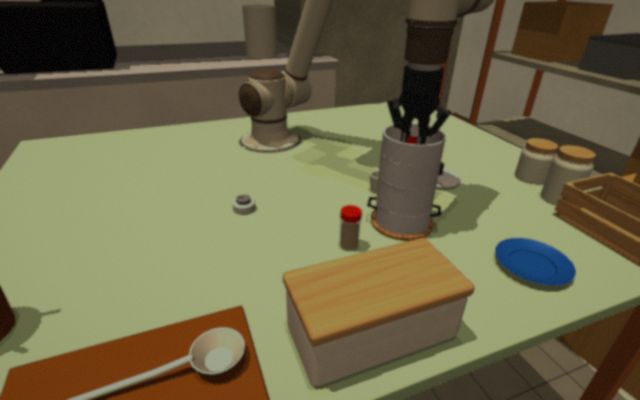

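Run:
```python
from h import *
letgo(.09)
a=-2.09
ctrl.move_pose([.46,.30,.36],quat(a))
t=cams.grab_frame("top");s=cams.grab_frame("scene")
for n,f in(("top",t),("scene",s)):cv2.imwrite(f"pics/{n}9.png",f["frame"][:,:,::-1])
print("shal scene",rim(s,(.608,.161),.228),"\ntop",rim(t,(.608,.161),.228),"\nlid top",rim(t,(.4523,.379),.009))
xy=(.4523,.380)
ctrl.move_pose([*xy,.30],quat(a))
h=pick(xy,.052,a,z=.042)
if not h:
    eoat.grasp(40); p=ctrl.get_eef_pos(); print("w",ctrl.get_gripper_width(),p)
    ctrl.movel([p[0],p[1],p[2]+.03],rate=.05); print(ctrl.get_gripper_width(),ctrl.get_force(),ctrl.get_moment())
    np.save("z.npy",p[2])
cv2.imwrite("pics/s10.png",cams.grab_frame("scene")["frame"][:,:,::-1])
print(ctrl.get_clock())
```

```text
w 0.08507948457540906
shal scene (array([0.60581448, 0.1638861 ]), array([0.60570362, 0.16397634, 0.06489298]), np.float64(0.001447664597362608)) 
top (array([0.60794638, 0.15865125]), array([0.60815868, 0.15881442, 0.06478706]), np.float64(0.0016250875325356559)) 
lid top (array([0.45191387, 0.37828217]), array([0.45195791, 0.3785007 , 0.06484536]), np.float64(0.003587320102748113))
pick hit False [0.4526 0.3803 0.0955] want z 0.095
w 0.025080185100367847 [0.45249877 0.38029645 0.09538265]
0.02466971259550329 [-0.26702116 -1.35765919 -3.06546075] [-0.00411026  0.01016925  0.01891374]
37.7333
```

View pics/s10.png

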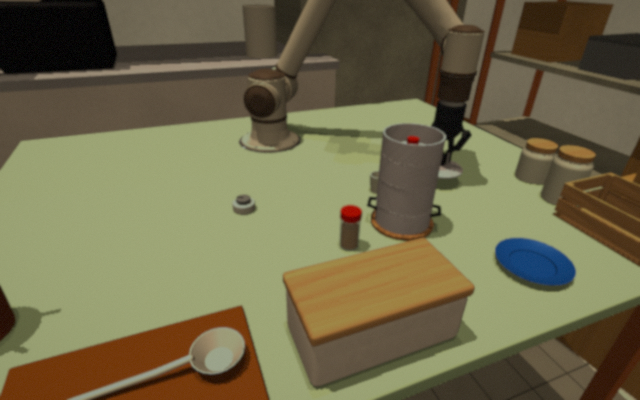

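View pics/top9.png

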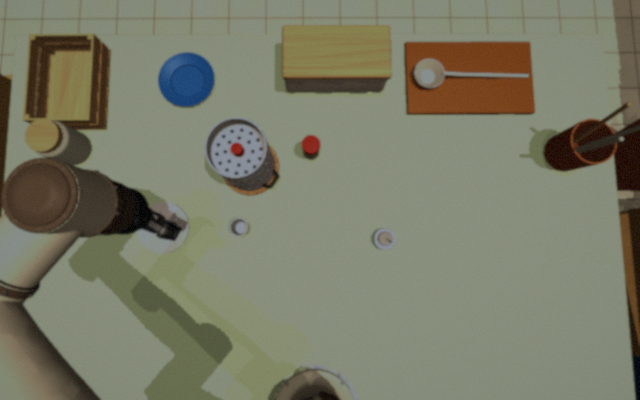

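The three tiers stand straight: in the scene view the stack is at (410,180), and in the top view its rim is at (238,150). The lid is held, so I'll place it.

Run:
```python
from h import *
z=float(np.load("z.npy"))
place((.608,.161),-2.62,.220+z)
cv2.imwrite("pics/s11.png",cams.grab_frame("scene")["frame"][:,:,::-1])
print(ctrl.get_clock())
```

```text
place hit True [0.6079 0.1609 0.3154] exp z 0.3154 F [-0.4   1.01  4.39] M [ 0.114  0.189 -0.021]
42.1167
```

View pics/s11.png

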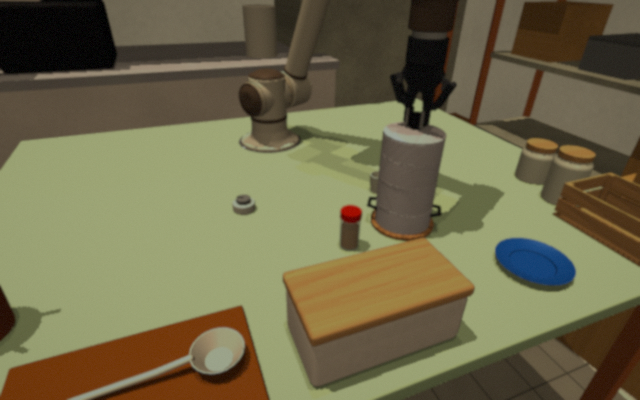

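Run:
```python
from h import *
letgo(.09)
ctrl.move_pose([.42,-.15,.40],quat(-2.62)); ctrl.hold(.3)
t=cams.grab_frame("top");s=cams.grab_frame("scene")
for n,f in(("top",t),("scene",s)):cv2.imwrite(f"pics/{n}12.png",f["frame"][:,:,::-1])
p,q=blob(t,"black",proj(t,(.608,.161,.26))[0]),blob(s,"black",proj(s,(.608,.161,.255))[0])
print(p,q,p and q and tri(t,p[1],s,q[1]))
print("lid rim",rim(t,(.608,.161),.229),rim(s,(.608,.161),.229),ctrl.get_force(),ctrl.get_clock())
```

```text
w 0.08531055379447676
(np.int32(109), array([232.30275229, 143.72477064]), array([227, 138,  12,  13], dtype=int32)) (np.int32(152), array([415.61842105, 120.43421053]), array([410, 113,  12,  16], dtype=int32)) (array([0.60836382, 0.16058945, 0.25721118]), np.float64(0.002743691730410429))
lid rim (array([0.60859317, 0.16014414]), array([0.60873228, 0.16024962, 0.06486306]), np.float64(0.0006331489898366916)) (array([0.60074834, 0.16839918]), array([0.60158398, 0.16768419, 0.06580107]), np.float64(0.0030576608868346936)) [-0.64398956 -0.17966352  0.52476037] 46.0417
```

View pics/scene12.png

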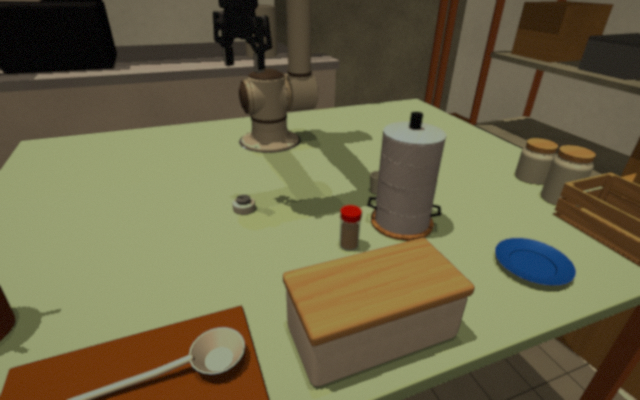

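View pics/top12.png

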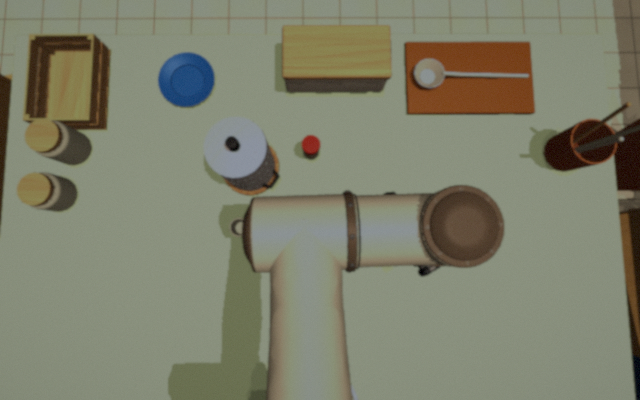

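The finished stack is upright and level at (410,175), with the lid knob at (415,120). The jar (350,228), timer (243,204) and egg cup look unmoved, and the arm is clear.

```bash
python3 -c "
from cell import job
print(job.job_done())"
```

```text
the job is handed in; nothing more can be done
None
```

The steamer is stacked on its pot in the order asked: blue tier, yellow tier, red tier, lid. I handed the job in at about 46 s of the 109 s; it reported no verdict.

- **Seating:** each piece was lowered slowly until it touched, at 0.1 mm or less from its expected seated height, then let go and left without being disturbed.
- **Final position:** triangulating the lid's knob gives (0.608, 0.161, 0.257), which is on the stack axis. The top camera's fit of the lid edge agrees to about 1 mm.
- **Other objects:** in the last pictures the stack is upright and level. The jar and timer look unmoved by eye; the egg cup was partly hidden in both views but showed where it had been. I did not re-measure these three.
- **Disagreements:** the scene camera's rim fits sat 2–4 mm off the top camera's throughout. Its final fit of the lid edge was off by about 10 mm with a poor residual of 3 mm. I put that down to weak edge contrast and went by the other checks.

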